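# Open the sanding extractor's damper fully and start it

## Robot

A 7-joint arm with a two-finger parallel gripper is mounted at the origin on the work surface. World frame = base frame: x ahead of the robot, y to its left, z up, the work surface at z = 0. Lengths are in mm, angles in degrees, forces in N, time in s.
With the tool pointing down it reaches from about 400 to 850 mm from the base axis. Payload 10.4 kg.
Tool frame: the origin (TCP) lies on the centre line of the jaws, within the pads' length; the fingertips stand 17 mm ahead of it and the grasp point (between the pads) lies 2 mm behind it (arm.tip_extent is the distance from the TCP to the fingertips, in mm); z points along the fingers, y is the line along which they close (so a half turn about z gives the same grasp; the last joint's range is limited). The gripper opens to 85 mm and grips with 20 to 120 N. Pads are 22 mm wide; open, the fingers measure 114 mm over their backs; the gripper's body (76 mm by 85 mm) begins 54 mm behind the grasp point. The pads swing forward as they close: fully open they stand 13 mm farther back than shut.
Start: joints at [68.262, 19.034, -3.707, 83.658, 1.238, 77.344, -5.071], TCP at [218.32, -585.65, 248.338] pointing down, gripper open.
Joint ranges: [-148.97, 148.97], [-28.65, 121.19], [-84.17, 76.75], [9.2, 138.47], [-72.65, 252.65], [3.7, 117.97], [-149.18, 149.18]. Speed limits (degrees/s): [127.2, 127.2, 159.86, 159.86, 180, 180, 180].

## Interface

Orientations are given as a 3x3 rotation matrix whose columns are the frame's x, y, z axes.
In Python, from cell import arm, optics, look_for, cut_out gives the robot as it stands. The module is installed in compiled form; this text tells all that it offers.
- The arm moves only by the tool servo_tool, never from a script. Its argument "commands" is a list of rows, each a list of 2 entries, a list of its own where there are three numbers: the shift along the tool's x, y, z each as a share of 0.1 m, from -1 to 1, then the turn, a rotation vector about the tool's x, y, z each as a share of 60 degrees, from -1 to 1. A call has exactly 10 rows; each row is the pose to reach, as a shift and turn from the pose commanded when the call began, along the tool's axes at that moment; what a row does not reach only later rows make up. A row lasts 1/12 s, in which the tool goes at most 41.7 mm and 7.16 degrees, less where a joint would pass 70% of its speed; a pose out of reach is approached as far as the arm can. A call with a number of a shift or a turn outside -1 to 1 is refused whole. A call with a gripper value outside its range is refused whole. "hand" is the opening, from -1 (shut) to 1 (fully open), set as the call begins (left out, the last holds). The fingers move at their own pace and stop on an object; the grip force is fixed at half the most. Time passes only in rows, so rows that repeat a pose let the fingers close, or fill a call up. It gives the time, the measured TCP pose, the force, the opening and the grip force at its end, in the units of the state.
- arm.get_obs(): the state, without advancing time (a new reading comes with each control period).
- optics.capture(name): name is "scene" or "top"; returns (picture, depth): 400x640x3 uint8, blue, green, red; 400x640 float32, mm along the optical axis (not along the pixel's ray), 0 where there is no reading.
- optics.calibration(name): a dict with "vertical_fov" (degrees; the focal length in pixels is half the picture's height over the tangent of half this angle, whatever the lens; pixels are square), "cx", "cy" (the principal point, pixels), "R" (3x3) and "t" (3): a world point X has camera coordinates R X + t. Camera axes: x right, y down, z forward; pixel columns grow to the right and rows downward; lengths in mm; the calibration is good to about 2 mm. A picture is of the moment at which its call begins. calibration takes no time and is no camera call.
- arm.hand_in(): hands the job in; it is judged then, once.
Trained networks look in the newest picture that a camera, given by its name, has taken for a name from the list of things; names that differ only in an ending like _2 or _b are one class to them, and where a whole thing is asked for, a point or a joint stands for the part that bears it (a point fixed in the world has none). Each returns a list of dicts, best first, with "score" (0 to 1); they miss things now and then, are a little off and sometimes report something else, mostly with a low value. They report only what shows in the picture. A call takes as long as a camera call.
- look_for(camera, thing): "position" ([column, row] in pixels, amid what is visible of it).
- cut_out(camera, thing): "region" (400x640 bool, what is visible of it) and "position" ([column, row] in pixels, amid what is visible of it).
The state is a dict: "time_s": time; "joint_positions": joint angles; "qd": joint speeds; "joint_torque": joint torques, N m; "eef_pos": TCP position; "tool_rot": TCP orientation; "wrist_force": force on the tool from outside, world axes, zero at the start; "ft_torque": the same for the moment, N m; "grip_width": opening from 0.0 (shut) to 1.0 (fully open); "finger_force": force on a finger pad.
Only numpy, scipy, OpenCV 4.12 (cv2) and the standard library are available. Lean on these libraries where they do the work, as an engineer would, in place of code of your own. Each camera call takes 0.05 s, during which the arm holds its last target. There are 200 camera calls.

## Task

The terracotta beaker is about to be sanded, so get the bench dust extractor running. With the fingertips, push the damper lever on top of the duct round from closed, past its half-open notch, until it rests at the fully-open stop, without gripping it tight or forcing it; only then press the flat start button on the switch box and let it spring back. Do not press the mushroom-headed stop button, and leave the beaker, the tub and the sanding block where they are.

Things in the scene. Friction and masses are not known exactly. Their poses are not given: they have to be found in the camera images.
- extractor: Fixed dust extractor. Origin on the bench under the damper lever's vertical pivot; +z up, +y along the 100 mm duct (top z = 160 mm) from pivot to hood, -x its front. Black hood at y = 125 to 202 mm, 100 mm wide flaring to 184 mm, top z = 202 mm. Grey cabinet 260 x 260 mm, top z = 200 mm, centred at y = -235 mm, wall at y = -105 mm. Steel quadrant under the lever, radius 91 mm, top z = 171 mm.
- damper_lever (a joint): Damper lever, rad: 0 closed (points to extractor -x), 0.785 half open, 1.571 fully-open stop (points to +y). Starts at 0 to 0.3. Opens clockwise from above, grip at 115 mm x (-cos a, sin a) from the pivot. Drag 2 N at the grip; stays where left. Sprung ribs: half-open notch between 0.68 and 0.89, last rib 1.466, snaps home from 1.51; a rib takes 8 to 10 N. The stop's rubber gives 2 to 3 N/mm.
- lever_grip: The lever's grip: upright black cylinder, 24 mm diameter, 52 mm tall, a stiffly revolving sleeve. Origin at its middle, 216 mm above the bench (grip from z = 190 to 242 mm), 115 mm from the pivot. It stands on the end of a flat steel bar 20 mm wide (z = 184 to 190 mm). A brass plunger housing, 18 mm diameter, top z = 210 mm, is on the bar 70 mm from the pivot; the pivot nut reaches z = 200 mm.
- station: Switch box, 72 x 140 x 40 mm (x, y, z), grey with aluminium lid, held fast on the extractor's cabinet top, in a different place and yaw each time. Origin: centre of its underside (200 mm above the bench). Start button at its y = +32 mm, stop button at y = -32 mm.
- start_top (a point): Centre of the top of the start button: flat, black, 25 mm diameter, 11 mm above the switch box lid (top 251 mm above the bench). Pressed straight down.
- start_button (a joint): Travel of the start button in m: 0 = out, 0.005 = fully pressed. Spring return; 1.5 N starts it moving, 5 N presses it fully.
- stop_top (a point): Centre of the top of the stop button: black mushroom head, 40 mm diameter, 28 mm above the lid (17 mm higher than the start button, 64 mm from it). Not to be pressed.
- stop_button (a joint): Travel of the stop button in m: 0 = out, 0.005 = fully pressed.
- beaker: Loose rough terracotta beaker, 82 mm diameter, 130 mm tall, open on top, standing before the hood. Origin: centre of its underside. Leave alone.
- tub: Loose white lidded plastic tub, 102 mm diameter, 98 mm tall, on the bench in front of the duct. Origin: centre of its underside. Leave alone.
- sanding_block: Loose cork sanding block, 50 x 95 x 30 mm, lying on the cabinet top behind the switch box. Origin: centre of its underside. Leave alone.

How it is judged:
By the outcome, as a careful person would: the job done as asked, in the order asked, and still so for the second after the job is handed in, with the robot touching nothing.
It also fails if it takes over 43 s, if anything falls off the work surface, if the arm or the gripper's body presses on something with over 40 N, if the wrist force passes 120 N, or if a joint passes its speed limit or range.

## Working session

There is one attempt and no reset: what is moved stays moved. The work goes in short steps, Python scripts to look and compute and a tool call to move; the robot and the scene stay as the last step left them, time stands still between calls to the robot, and variables do not carry over. Pictures are saved under pics/ and viewed, at most 10 in all, crops included, and the job is handed in when it is done.

Besides the shell and the picture viewer there is one more tool, called after "Request:" in YAML: its name, and indented under it one key for each argument. servo_tool: Moves the arm, as the interface text tells. Shift numbers are shares of 0.1 m and turn numbers shares of 60 degrees, none past 1 either way. Its arguments: {"type":"object","properties":{"commands":{"type":"array","items":{"type":"array"}},"hand":{"type":"number"}},"required":["commands"]}

```bash
mkdir -p pics; cat > h.py <<'E'
import numpy as np, cv2
from cell import arm, optics, look_for, cut_out
def world(cam, uv, d):
    c=optics.calibration(cam); f=200/np.tan(np.radians(c["vertical_fov"])/2)
    uv=np.atleast_2d(uv); d=np.atleast_1d(d)
    p=np.c_[(uv[:,0]-c["cx"])/f*d,(uv[:,1]-c["cy"])/f*d,d]
    return (p-np.array(c["t"]))@np.array(c["R"])
def px(cam,X):
    c=optics.calibration(cam); f=200/np.tan(np.radians(c["vertical_fov"])/2)
    p=np.atleast_2d(X)@np.array(c["R"]).T+np.array(c["t"])
    return np.c_[p[:,0]/p[:,2]*f+c["cx"],p[:,1]/p[:,2]*f+c["cy"]]
def atz(cam,uv,z):
    a=world(cam,uv,1.)[0]; b=world(cam,uv,1000.)[0]
    return a+(b-a)*(z-a[2])/(b[2]-a[2])
E
python3 - <<'E'
from h import *
np.set_printoptions(precision=1,suppress=True)
for cam in ("top","scene"):
    im,d=optics.capture(cam); cv2.imwrite(f"pics/{cam}.png",im); np.save(f"pics/{cam}_d.npy",d)
    c=optics.calibration(cam); print(cam,c["vertical_fov"],c["cx"],c["cy"],-np.array(c["R"]).T@c["t"])
    for n in ("extractor","lever_grip","damper_lever","station","start_top","stop_top","beaker","tub","sanding_block"):
        r=look_for(cam,n)
        for q in r[:2]:
            u,v=q["position"]; dd=d[int(round(v)),int(round(u))]
            print(n,round(q["score"],2),np.array([u,v]),dd,world(cam,[u,v],dd)[0])
s=arm.get_obs(); print(s["time_s"],s["eef_pos"],s["wrist_force"],s["grip_width"]); print(np.array(s["tool_rot"]),arm.tip_extent)
E
```

```text
top 42.1404475714381 319.31424861689163 210.2079739323816 [ 422.9   43.5 1247.6]
extractor 0.62 [414.1 231.7] 1053.6515 [ 573.5 -128.7  200.3]
extractor 0.36 [511.3 223.3] 984.2025 [ 578.8 -301.7  268.7]
lever_grip 0.69 [365.9 291.3] 992.78687 [453.  -25.9 241.6]
damper_lever 0.69 [360.7 266.3] 1051.8914 [504.7 -19.8 191.3]
station 0.61 [490.3 231.4] 1009.77637 [ 567.4 -269.8  241.1]
station 0.37 [475.7 232.5] 998.73267 [ 563.8 -238.2  252.3]
start_top 0.62 [474.4 234. ] 996.9071 [ 560.8 -235.2  253.6]
stop_top 0.57 [513.1 223.1] 983.4249 [ 579.  -304.9  269.4]
beaker 0.7 [239.8 295.8] 1227.5035 [450.5 255.9   7.7]
tub 0.96 [334.  301.8] 1130.3513 [434.9  34.1  99.4]
sanding_block 0.84 [453.  167.6] 1047.2258 [ 699.5 -207.   229. ]
scene 54.221636881235156 328.48094819451677 205.04562247368668 [1105.7  357.2 1033.8]
extractor 0.84 [280.3 204.3] 1089.9608 [631.1 -92.6 151.5]
extractor 0.23 [251.8 142.7] 1093.5178 [ 549.9 -233.6  250. ]
lever_grip 0.56 [336.2 159.3] 1094.09 [460.8 -11.9 220.3]
damper_lever 0.72 [331.1 170.2] 1087.0634 [493.5  -9.2 208. ]
station 0.67 [237.9 146.6] 1096.3 [ 576.2 -264.1  242. ]
stop_top 0.21 [228.6 191.8] 1020.19165 [ 708.  -193.2  228.3]
beaker 0.97 [413.7 226.2] 1077.3933 [490.  253.2 123. ]
beaker 0.33 [358.9 187.8] 1184.5458 [432.6  52.2 102. ]
tub 0.84 [357.5 189. ] 1186.76 [436.1  49.5  98.1]
tub 0.49 [227.2 193.1] 1018.4177 [ 712.9 -194.   227.7]
sanding_block 0.67 [227.1 190.6] 1019.77637 [ 707.9 -197.6  230.5]
1.0 [ 218.3 -585.7  248.4] [-0.1 -0.3  0.1] 0.9998867437345028
[[ 0.9  0.3  0. ]
 [ 0.3 -0.9 -0. ]
 [ 0.   0.  -1. ]] 17.0
```

```bash
python3 - <<'E'
import cv2
im=cv2.imread("pics/top.png"); cv2.imwrite("pics/v1.png",cv2.resize(im[110:360,190:590],(800,500),interpolation=cv2.INTER_CUBIC))
E
```

```text
(no output)
```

View pics/v1.png

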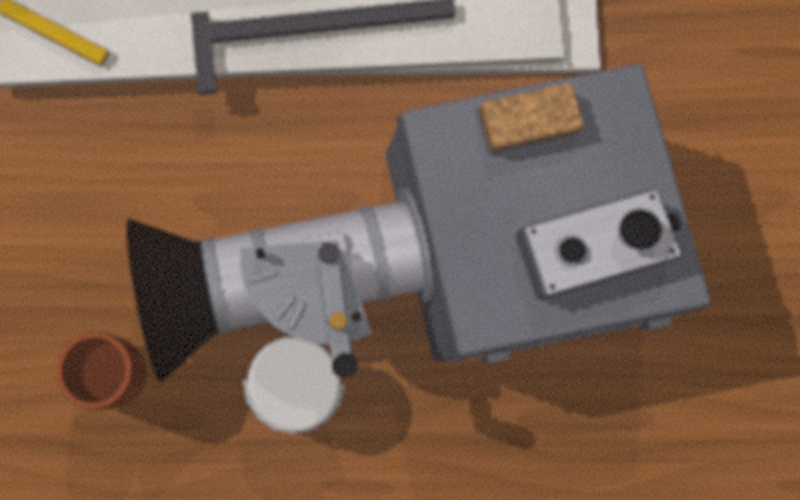

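View pics/scene.png

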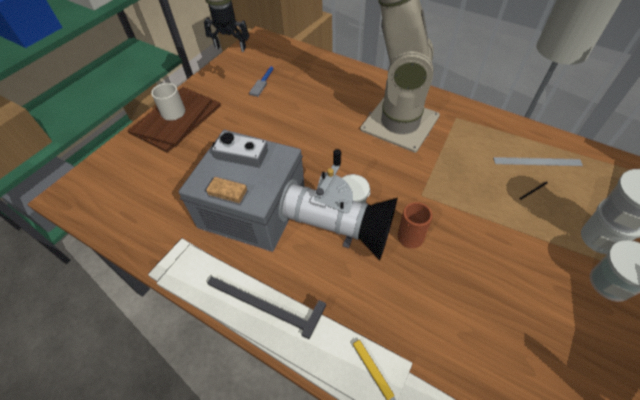

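The top view shows the pivot nut near crop (330,252), the grip at (345,365), start at (572,250), the stop mushroom at (641,228), and the tub right beside the grip. Next I'll fit the frames.

```bash
cat > geo.py <<'E'
from h import *
np.set_printoptions(precision=1,suppress=True)
d=np.load("pics/top_d.npy"); v,u=np.mgrid[:400,:640]
W=world("top",np.c_[u.ravel(),v.ravel()],d.ravel()).reshape(400,640,3)
m=(abs(W[...,2]-200)<6)&(W[...,1]<-60)&(W[...,1]>-450)&(d>0)
m|=(W[...,2]>195)&(W[...,1]<-110)&(W[...,1]>-450)&(d>0)
m=cv2.morphologyEx(m.astype(np.uint8),cv2.MORPH_OPEN,np.ones((5,5)))>0
P=W[m][:,:2].astype(np.float32)
r=cv2.minAreaRect(P); print("cab",r); c=np.array(r[0]); a=r[2]
box=cv2.boxPoints(r); print(box)
lid=m&(abs(W[...,2]-240)<6)
print("lid",cv2.minAreaRect(W[lid][:,:2].astype(np.float32)))
for n,p,z in (("nut",(190+330/2,110+252/2),200),("grip",(190+345/2,110+365/2),242),("start",(190+572/2,110+250/2),251),("stop",(190+641/2,110+228/2),268),("plunger",(190+337/2,110+320/2),210)):
    print(n,atz("top",p,z))
for lo,hi,n,b in((232,250,"grip",(430,500,-60,20)),(246,256,"start",(530,600,-260,-205)),(261,276,"stop",(540,620,-340,-270)),(92,104,"tub",(370,500,-30,100)),(110,136,"beaker",(350,500,170,320)),(200,275,"sand",(640,760,-280,-140)),(190,300,"hood",(400,720,60,260))):
    k=(W[...,2]>lo)&(W[...,2]<hi)&(W[...,0]>b[0])&(W[...,0]<b[1])&(W[...,1]>b[2])&(W[...,1]<b[3])
    Q=W[k]; 
    if len(Q): print(n,len(Q),Q.mean(0),Q.min(0),Q.max(0), cv2.minAreaRect(Q[:,:2].astype(np.float32)))
E
python3 geo.py
```

```text
cab ((611.9521484375, -236.66925048828125), (259.9930114746094, 260.1373596191406), 11.384356498718262)
[[ 458.8 -134.8]
 [ 510.2 -389.8]
 [ 765.1 -338.5]
 [ 713.7  -83.5]]
lid ((630.7293090820312, -252.77439880371094), (201.0069122314453, 141.08425903320312), 15.945032119750977)
nut [565.4  -8.8 200. ]
grip [450.8 -19.4 242. ]
start [ 559.2 -238.9  251. ]
stop [ 577.5 -300.4  268. ]
plunger [495.9 -14.2 210. ]
grip 121 [451.  -19.2 242. ] [440.4 -30.3 232.6] [463.2  -8.7 248. ] ((451.7379150390625, -19.46628189086914), (21.420164108276367, 22.806629180908203), 87.795654296875)
start 162 [ 559.4 -238.2  250.9] [ 530.6 -256.9  246.1] [ 589.3 -206.9  256. ] ((560.0173950195312, -232.38031005859375), (50.16059112548828, 58.157440185546875), 86.42811584472656)
stop 338 [ 576.8 -299.8  267.8] [ 558.4 -319.9  261.8] [ 595.4 -281.1  274.8] ((576.8630981445312, -300.446533203125), (38.72126007080078, 36.88161087036133), 88.9604721069336)
tub 1669 [434.4  29.1  98.6] [385.4 -25.   92.1] [484.6  82.2 103.9] ((434.95257568359375, 28.591812133789062), (99.36387634277344, 100.01664733886719), 43.709129333496094)
beaker 433 [449.4 240.  127.2] [409.7 171.4 110.2] [490.3 282.9 135.4] ((443.04473876953125, 233.47833251953125), (100.56636047363281, 80.57769775390625), 48.978458404541016)
sand 2540 [ 686.7 -211.3  215.5] [ 640.1 -280.   200. ] [ 749.  -140.1  236.9] ((694.5626831054688, -210.02450561523438), (108.93376922607422, 139.903564453125), 6.820799899287522e-05)
hood 357 [528.3 176.3 195.4] [477.9  60.3 190. ] [570.7 198.1 205.1] ((524.2137451171875, 128.97274780273438), (92.11814880371094, 137.77783203125), 0.32739076018333435)
```

```bash
cat > plan.py <<'E'
from h import *
np.set_printoptions(precision=3,suppress=True)
T=np.radians(11.4); XE=np.array([np.cos(T),np.sin(T)]); YE=np.array([-np.sin(T),np.cos(T)]); PV=np.array([565.5,-7.5])
def lever(a,gap,r=115):  # tool-centre xy trailing the grip by gap, yaw of tool x along the tangent
    t=np.sin(a)*XE+np.cos(a)*YE; g=PV+r*(-np.cos(a)*XE+np.sin(a)*YE)
    return g-gap*t, np.degrees(np.arctan2(t[1],t[0]))
def share(cur,yaw,tgt,ty):  # poses xyz + tool-x yaw -> shares
    y=np.radians(yaw); d=np.array(tgt)-cur
    s=[np.cos(y)*d[0]+np.sin(y)*d[1], np.sin(y)*d[0]-np.cos(y)*d[1], -d[2]]
    return np.r_[np.array(s)/100, -(ty-yaw)/60]
def now():
    s=arm.get_obs(); R=np.array(s["tool_rot"]); return np.array(s["eef_pos"]),np.degrees(np.arctan2(R[1,0],R[0,0])),s
E
python3 - <<'E'
from plan import *
p,y,s=now(); print(p,y,np.array(s["tool_rot"]))
xy,ty=lever(0.096,35); e=np.r_[xy,229]; print(e,ty)
q,qy=p,y
for i in range(1,7):
    n=p+(e-p)*i/6; ny=y+(ty-y)*i/6; print(share(q,qy,n,ny)); q,qy=n,ny
E
```

```text
[ 218.307 -585.661  248.353] 20.440787809125204 [[ 0.937  0.349  0.   ]
 [ 0.349 -0.937 -0.   ]
 [ 0.     0.    -1.   ]]
[454.707 -54.135 229.   ] 95.8996051667441
[ 0.679 -0.692  0.032 -0.21 ]
[ 0.813 -0.528  0.032 -0.21 ]
[ 0.909 -0.338  0.032 -0.21 ]
[ 0.96  -0.132  0.032 -0.21 ]
[ 0.966  0.08   0.032 -0.21 ]
[ 0.926  0.288  0.032 -0.21 ]
```

Request:
servo_tool:
  commands:
    - [[0.068,-0.069,0.003],[0,0,-0.021]]
    - [[0.136,-0.138,0.006],[0,0,-0.042]]
    - [[0.204,-0.207,0.009],[0,0,-0.063]]
    - [[0.272,-0.276,0.012],[0,0,-0.084]]
    - [[0.34,-0.345,0.015],[0,0,-0.105]]
    - [[0.408,-0.414,0.018],[0,0,-0.126]]
    - [[0.476,-0.483,0.021],[0,0,-0.147]]
    - [[0.544,-0.552,0.024],[0,0,-0.168]]
    - [[0.612,-0.621,0.027],[0,0,-0.189]]
    - [[0.68,-0.69,0.03],[0,0,-0.21]]
  hand: -1

```text
time_s: 1.83
eef_pos: [258.3, -496.3, 245.3]
tool_rot: [[0.837, 0.547, 0.0], [0.547, -0.837, -0.0], [-0.0, 0.0, -1.0]]
wrist_force: [0.4, 0.5, 0.5]
grip_width: -0.001
finger_force: 0.0
```

Request:
servo_tool:
  commands:
    - [[0.081,-0.053,0.003],[0,0,-0.021]]
    - [[0.162,-0.106,0.006],[0,0,-0.042]]
    - [[0.243,-0.159,0.009],[0,0,-0.063]]
    - [[0.324,-0.212,0.012],[0,0,-0.084]]
    - [[0.405,-0.265,0.015],[0,0,-0.105]]
    - [[0.486,-0.318,0.018],[0,0,-0.126]]
    - [[0.567,-0.371,0.021],[0,0,-0.147]]
    - [[0.648,-0.424,0.024],[0,0,-0.168]]
    - [[0.729,-0.477,0.027],[0,0,-0.189]]
    - [[0.81,-0.53,0.03],[0,0,-0.21]]

```text
time_s: 2.67
eef_pos: [297.3, -407.8, 242.3]
tool_rot: [[0.698, 0.717, 0.0], [0.717, -0.698, -0.0], [-0.0, 0.0, -1.0]]
wrist_force: [0.4, 0.4, -0.2]
grip_width: -0.0
finger_force: 0.0
```

Request:
servo_tool:
  commands:
    - [[0.091,-0.034,0.003],[0,0,-0.021]]
    - [[0.182,-0.068,0.006],[0,0,-0.042]]
    - [[0.273,-0.102,0.009],[0,0,-0.063]]
    - [[0.364,-0.136,0.012],[0,0,-0.084]]
    - [[0.455,-0.17,0.015],[0,0,-0.105]]
    - [[0.546,-0.204,0.018],[0,0,-0.126]]
    - [[0.637,-0.238,0.021],[0,0,-0.147]]
    - [[0.728,-0.272,0.024],[0,0,-0.168]]
    - [[0.819,-0.306,0.027],[0,0,-0.189]]
    - [[0.91,-0.34,0.03],[0,0,-0.21]]

```text
time_s: 3.5
eef_pos: [336.6, -318.9, 239.3]
tool_rot: [[0.524, 0.851, 0.0], [0.851, -0.524, -0.0], [-0.0, 0.0, -1.0]]
wrist_force: [0.0, -0.5, -0.5]
grip_width: -0.003
finger_force: 0.0
```

Request:
servo_tool:
  commands:
    - [[0.096,-0.013,0.003],[0,0,-0.021]]
    - [[0.192,-0.026,0.006],[0,0,-0.042]]
    - [[0.288,-0.039,0.009],[0,0,-0.063]]
    - [[0.384,-0.052,0.012],[0,0,-0.084]]
    - [[0.48,-0.065,0.015],[0,0,-0.105]]
    - [[0.576,-0.078,0.018],[0,0,-0.126]]
    - [[0.672,-0.091,0.021],[0,0,-0.147]]
    - [[0.768,-0.104,0.024],[0,0,-0.168]]
    - [[0.864,-0.117,0.027],[0,0,-0.189]]
    - [[0.96,-0.13,0.03],[0,0,-0.21]]

```text
time_s: 4.33
eef_pos: [376.1, -230.5, 236.3]
tool_rot: [[0.326, 0.945, 0.0], [0.945, -0.326, -0.0], [-0.0, 0.0, -1.0]]
wrist_force: [-0.4, 1.3, 0.5]
grip_width: -0.001
finger_force: 0.0
```

Request:
servo_tool:
  commands:
    - [[0.097,0.008,0.003],[0,0,-0.021]]
    - [[0.194,0.016,0.006],[0,0,-0.042]]
    - [[0.291,0.024,0.009],[0,0,-0.063]]
    - [[0.388,0.032,0.012],[0,0,-0.084]]
    - [[0.485,0.04,0.015],[0,0,-0.105]]
    - [[0.582,0.048,0.018],[0,0,-0.126]]
    - [[0.679,0.056,0.021],[0,0,-0.147]]
    - [[0.776,0.064,0.024],[0,0,-0.168]]
    - [[0.873,0.072,0.027],[0,0,-0.189]]
    - [[0.97,0.08,0.03],[0,0,-0.21]]

```text
time_s: 5.17
eef_pos: [415.5, -141.5, 233.3]
tool_rot: [[0.112, 0.994, 0.0], [0.994, -0.112, -0.0], [-0.0, 0.0, -1.0]]
wrist_force: [1.2, 0.1, 0.1]
grip_width: -0.001
finger_force: 0.0
```

Request:
servo_tool:
  commands:
    - [[0.092,0.029,0.004],[0,0,-0.021]]
    - [[0.184,0.058,0.008],[0,0,-0.042]]
    - [[0.276,0.087,0.012],[0,0,-0.063]]
    - [[0.368,0.116,0.016],[0,0,-0.084]]
    - [[0.46,0.145,0.02],[0,0,-0.105]]
    - [[0.552,0.174,0.024],[0,0,-0.126]]
    - [[0.644,0.203,0.028],[0,0,-0.147]]
    - [[0.736,0.232,0.032],[0,0,-0.168]]
    - [[0.828,0.261,0.036],[0,0,-0.189]]
    - [[0.92,0.29,0.04],[0,0,-0.21]]

```text
time_s: 6.0
eef_pos: [454.8, -53.4, 229.3]
tool_rot: [[-0.107, 0.994, 0.0], [0.994, 0.107, -0.0], [-0.0, 0.0, -1.0]]
wrist_force: [0.1, -0.1, -0.1]
grip_width: 0.002
finger_force: 0.0
```

```bash
python3 - <<'E'
from plan import *
for c in ("top","scene"):
    im,d=optics.capture(c); cv2.imwrite(f"pics/{c}2.png",im); np.save(f"pics/{c}2_d.npy",d)
p,y,s=now(); print(p,y,s["time_s"],s["wrist_force"])
u=px("scene",[452,-30,225])[0].astype(int); print(u)
t=px("top",[452,-30,225])[0].astype(int)
a=cv2.resize(cv2.imread("pics/scene2.png")[u[1]-50:u[1]+50,u[0]-65:u[0]+65],(390,300)); b=cv2.resize(cv2.imread("pics/top2.png")[t[1]-50:t[1]+50,t[0]-65:t[0]+65],(390,300))
cv2.imwrite("pics/v2.png",np.hstack([a,b]))
E
```

```text
[454.963 -52.502 229.289] 96.25098506199738 6.1 [ 0.01  -0.706  0.066]
[332 153]
```

View pics/v2.png

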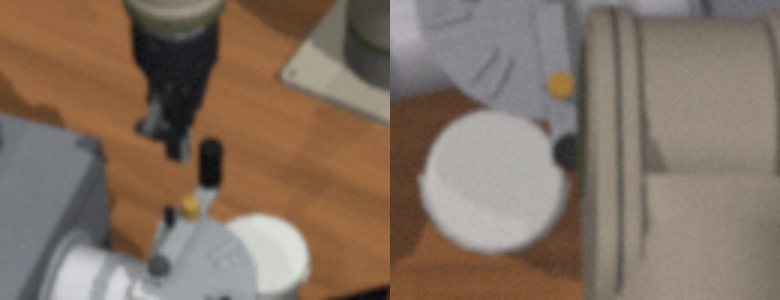

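Fingers are shut, 10 mm upstream of the grip, and the path is clear. I'll plan the arc push.

```bash
cat >> plan.py <<'E'
def arc(q,qy,a0,a1,g0,g1,z,n=10):
    rows=[]
    for i in range(1,n+1):
        k=i/n; xy,ty=lever(a0+(a1-a0)*k,g0+(g1-g0)*k); t=np.r_[xy,z]; rows.append(share(q,qy,t,ty).round(3))
    rows+= [rows[-1]]*(10-n)
    print(f"{a1:.3f}",[[list(map(float,r[:3])),[0,0,float(r[3])]] for r in rows]); return t,ty
E
python3 - <<'E'
from plan import *
q,y=np.array([454.96,-52.5,229.3]),96.25
q,y=arc(q,y,.096,.35,35,23,229)
for a in ((.35,.72),(.72,1.08),(1.08,1.38)): q,y=arc(q,y,*a,23,23,229)
print(q,y)
E
```

```text
0.350 [[[0.025, -0.012, 0.003], [0, 0, 0.03]], [[0.067, -0.019, 0.003], [0, 0, 0.054]], [[0.109, -0.024, 0.003], [0, 0, 0.079]], [[0.15, -0.028, 0.003], [0, 0, 0.103]], [[0.192, -0.03, 0.003], [0, 0, 0.127]], [[0.234, -0.032, 0.003], [0, 0, 0.151]], [[0.276, -0.031, 0.003], [0, 0, 0.176]], [[0.317, -0.03, 0.003], [0, 0, 0.2]], [[0.359, -0.027, 0.003], [0, 0, 0.224]], [[0.4, -0.023, 0.003], [0, 0, 0.248]]]
0.720 [[[0.043, -0.008, -0.0], [0, 0, 0.035]], [[0.086, -0.014, -0.0], [0, 0, 0.071]], [[0.129, -0.018, -0.0], [0, 0, 0.106]], [[0.172, -0.021, -0.0], [0, 0, 0.141]], [[0.215, -0.023, -0.0], [0, 0, 0.177]], [[0.259, -0.022, -0.0], [0, 0, 0.212]], [[0.302, -0.021, -0.0], [0, 0, 0.247]], [[0.345, -0.017, -0.0], [0, 0, 0.283]], [[0.389, -0.012, -0.0], [0, 0, 0.318]], [[0.431, -0.005, -0.0], [0, 0, 0.353]]]
1.080 [[[0.042, -0.008, -0.0], [0, 0, 0.034]], [[0.083, -0.014, -0.0], [0, 0, 0.069]], [[0.125, -0.018, -0.0], [0, 0, 0.103]], [[0.167, -0.021, -0.0], [0, 0, 0.138]], [[0.21, -0.023, -0.0], [0, 0, 0.172]], [[0.252, -0.023, -0.0], [0, 0, 0.206]], [[0.294, -0.021, -0.0], [0, 0, 0.241]], [[0.336, -0.018, -0.0], [0, 0, 0.275]], [[0.378, -0.013, -0.0], [0, 0, 0.309]], [[0.42, -0.007, -0.0], [0, 0, 0.344]]]
1.380 [[[0.035, -0.006, -0.0], [0, 0, 0.029]], [[0.069, -0.012, -0.0], [0, 0, 0.057]], [[0.104, -0.016, -0.0], [0, 0, 0.086]], [[0.139, -0.019, -0.0], [0, 0, 0.115]], [[0.174, -0.021, -0.0], [0, 0, 0.143]], [[0.21, -0.023, -0.0], [0, 0, 0.172]], [[0.245, -0.023, -0.0], [0, 0, 0.201]], [[0.28, -0.022, -0.0], [0, 0, 0.229]], [[0.315, -0.02, -0.0], [0, 0, 0.258]], [[0.35, -0.017, -0.0], [0, 0, 0.286]]]
[500.528  90.136 229.   ] 22.331824271946402
```

Request:
servo_tool:
  commands:
    - [[0.025,-0.012,0.003],[0,0,0.03]]
    - [[0.067,-0.019,0.003],[0,0,0.054]]
    - [[0.109,-0.024,0.003],[0,0,0.079]]
    - [[0.15,-0.028,0.003],[0,0,0.103]]
    - [[0.192,-0.03,0.003],[0,0,0.127]]
    - [[0.234,-0.032,0.003],[0,0,0.151]]
    - [[0.276,-0.031,0.003],[0,0,0.176]]
    - [[0.317,-0.03,0.003],[0,0,0.2]]
    - [[0.359,-0.027,0.003],[0,0,0.224]]
    - [[0.4,-0.023,0.003],[0,0,0.248]]

```text
time_s: 6.93
eef_pos: [447.3, -15.6, 228.7]
tool_rot: [[0.156, 0.988, -0.001], [0.988, -0.156, -0.001], [-0.001, -0.001, -1.0]]
wrist_force: [-2.3, -2.4, -0.2]
grip_width: 0.001
finger_force: 1.2
```

Request:
servo_tool:
  commands:
    - [[0.043,-0.008,0],[0,0,0.035]]
    - [[0.086,-0.014,0],[0,0,0.071]]
    - [[0.129,-0.018,0],[0,0,0.106]]
    - [[0.172,-0.021,0],[0,0,0.141]]
    - [[0.215,-0.023,0],[0,0,0.177]]
    - [[0.259,-0.022,0],[0,0,0.212]]
    - [[0.302,-0.021,0],[0,0,0.247]]
    - [[0.345,-0.017,0],[0,0,0.283]]
    - [[0.389,-0.012,0],[0,0,0.318]]
    - [[0.431,-0.005,0],[0,0,0.353]]

```text
time_s: 7.77
eef_pos: [452.2, 24.6, 228.7]
tool_rot: [[0.505, 0.863, -0.005], [0.863, -0.505, -0.005], [-0.006, -0.002, -1.0]]
wrist_force: [-9.6, -7.0, 5.3]
grip_width: 0.002
finger_force: 5.7
```

```bash
python3 - <<'E'
from plan import *
for c in ("top","scene"):
    im,d=optics.capture(c); cv2.imwrite(f"pics/{c}3.png",im)
    for q in look_for(c,"lever_grip")[:1]: print(c,q, px(c,np.r_[lever(.72,0)[0],216]))
p,y,s=now(); print(p,y,s["time_s"],s["wrist_force"],lever(.72,23))
u=px("scene",[470,20,225])[0].astype(int)
t=px("top",[470,20,225])[0].astype(int)
a=cv2.resize(cv2.imread("pics/scene3.png")[u[1]-50:u[1]+50,u[0]-65:u[0]+65],(390,300)); b=cv2.resize(cv2.imread("pics/top3.png")[t[1]-50:t[1]+50,t[0]-65:t[0]+65],(390,300))
cv2.imwrite("pics/v3.png",np.hstack([a,b]))
E
```

```text
top {'position': [355.5, 236.7], 'score': 0.16} [[326.387 285.285]]
scene {'position': [355.0, 169.9], 'score': 0.51} [[354.634 169.93 ]]
[454.135  27.709 229.   ] 59.9924503375805 7.9667 [0.589 0.595 0.889] (array([454.311,  29.796]), np.float64(60.147038750580734))
```

View pics/v3.png

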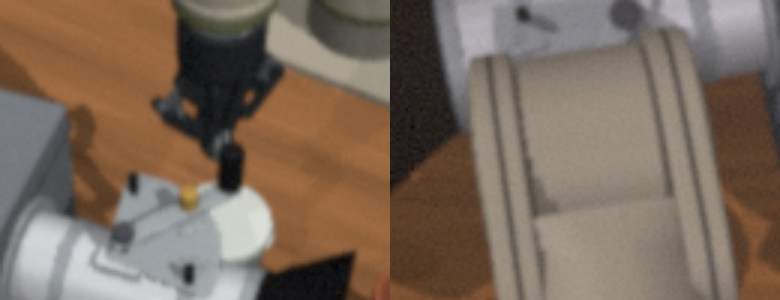

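The lever has snapped into the half-open notch, and the scene detection matches the prediction within 1 px. I'll replan from the settled pose.

```bash
python3 - <<'E'
from plan import *
p,y,s=now()
q,y=arc(p,y,.72,1.06,24,23,229)
q,y=arc(q,y,1.06,1.38,23,23,229)
E
```

```text
1.060 [[[0.049, -0.016, 0.0], [0, 0, 0.03]], [[0.09, -0.023, 0.0], [0, 0, 0.062]], [[0.13, -0.027, 0.0], [0, 0, 0.095]], [[0.171, -0.031, 0.0], [0, 0, 0.127]], [[0.212, -0.033, 0.0], [0, 0, 0.16]], [[0.253, -0.033, 0.0], [0, 0, 0.192]], [[0.294, -0.032, 0.0], [0, 0, 0.225]], [[0.334, -0.03, 0.0], [0, 0, 0.257]], [[0.375, -0.026, 0.0], [0, 0, 0.29]], [[0.416, -0.021, 0.0], [0, 0, 0.322]]]
1.380 [[[0.037, -0.007, -0.0], [0, 0, 0.031]], [[0.074, -0.012, -0.0], [0, 0, 0.061]], [[0.111, -0.017, -0.0], [0, 0, 0.092]], [[0.149, -0.02, -0.0], [0, 0, 0.122]], [[0.186, -0.022, -0.0], [0, 0, 0.153]], [[0.224, -0.023, -0.0], [0, 0, 0.183]], [[0.261, -0.022, -0.0], [0, 0, 0.214]], [[0.299, -0.021, -0.0], [0, 0, 0.244]], [[0.336, -0.018, -0.0], [0, 0, 0.275]], [[0.373, -0.014, -0.0], [0, 0, 0.306]]]
```

Request:
servo_tool:
  commands:
    - [[0.049,-0.016,0],[0,0,0.03]]
    - [[0.09,-0.023,0],[0,0,0.062]]
    - [[0.13,-0.027,0],[0,0,0.095]]
    - [[0.171,-0.031,0],[0,0,0.127]]
    - [[0.212,-0.033,0],[0,0,0.16]]
    - [[0.253,-0.033,0],[0,0,0.192]]
    - [[0.294,-0.032,0],[0,0,0.225]]
    - [[0.334,-0.03,0],[0,0,0.257]]
    - [[0.375,-0.026,0],[0,0,0.29]]
    - [[0.416,-0.021,0],[0,0,0.322]]

```text
time_s: 8.8
eef_pos: [472.9, 64.7, 228.9]
tool_rot: [[0.76, 0.65, -0.001], [0.65, -0.76, -0.0], [-0.001, -0.0, -1.0]]
wrist_force: [-2.7, -0.6, 0.2]
grip_width: -0.0
finger_force: 1.1
```

Request:
servo_tool:
  commands:
    - [[0.037,-0.007,0],[0,0,0.031]]
    - [[0.074,-0.012,0],[0,0,0.061]]
    - [[0.111,-0.017,0],[0,0,0.092]]
    - [[0.149,-0.02,0],[0,0,0.122]]
    - [[0.186,-0.022,0],[0,0,0.153]]
    - [[0.224,-0.023,0],[0,0,0.183]]
    - [[0.261,-0.022,0],[0,0,0.214]]
    - [[0.299,-0.021,0],[0,0,0.244]]
    - [[0.336,-0.018,0],[0,0,0.275]]
    - [[0.373,-0.014,0],[0,0,0.306]]

```text
time_s: 9.63
eef_pos: [500.3, 90.4, 228.9]
tool_rot: [[0.926, 0.379, -0.001], [0.379, -0.926, -0.0], [-0.001, -0.0, -1.0]]
wrist_force: [-4.1, -1.0, 1.9]
grip_width: -0.003
finger_force: 2.2
```

```bash
python3 - <<'E'
from plan import *
c="scene"; im,d=optics.capture(c); cv2.imwrite("pics/scene4.png",im)
for q in look_for(c,"lever_grip")[:1]: print(q)
for a in (1.3,1.34,1.38,1.42): print(a,px(c,np.r_[lever(a,0)[0],216])[0])
p,y,s=now(); print(p,y,s["time_s"],s["wrist_force"],lever(1.38,23))
for g in (1.45,1.5,1.54): print(g); arc(p,y,1.38,g,23,23,229)
E
```

```text
{'position': [251.8, 141.5], 'score': 0.65}
1.3 [360.998 188.223]
1.34 [360.928 189.583]
1.38 [360.787 190.944]
1.42 [360.576 192.305]
[500.583  90.517 228.891] 22.306828407272544 9.7333 [-0.019 -0.735  0.099] (array([500.528,  90.136]), np.float64(22.331824271946402))
1.45
1.450 [[[0.006, 0.002, -0.001], [0, 0, 0.006]], [[0.014, 0.0, -0.001], [0, 0, 0.013]], [[0.022, -0.001, -0.001], [0, 0, 0.02]], [[0.03, -0.003, -0.001], [0, 0, 0.026]], [[0.038, -0.004, -0.001], [0, 0, 0.033]], [[0.047, -0.005, -0.001], [0, 0, 0.04]], [[0.055, -0.007, -0.001], [0, 0, 0.046]], [[0.063, -0.008, -0.001], [0, 0, 0.053]], [[0.071, -0.009, -0.001], [0, 0, 0.06]], [[0.079, -0.01, -0.001], [0, 0, 0.066]]]
1.5
1.500 [[[0.012, 0.001, -0.001], [0, 0, 0.011]], [[0.026, -0.002, -0.001], [0, 0, 0.023]], [[0.04, -0.004, -0.001], [0, 0, 0.034]], [[0.053, -0.006, -0.001], [0, 0, 0.045]], [[0.067, -0.008, -0.001], [0, 0, 0.057]], [[0.081, -0.01, -0.001], [0, 0, 0.068]], [[0.095, -0.012, -0.001], [0, 0, 0.08]], [[0.109, -0.013, -0.001], [0, 0, 0.091]], [[0.123, -0.015, -0.001], [0, 0, 0.103]], [[0.137, -0.016, -0.001], [0, 0, 0.114]]]
1.54
1.540 [[[0.016, -0.0, -0.001], [0, 0, 0.015]], [[0.035, -0.003, -0.001], [0, 0, 0.03]], [[0.053, -0.006, -0.001], [0, 0, 0.045]], [[0.072, -0.009, -0.001], [0, 0, 0.061]], [[0.091, -0.011, -0.001], [0, 0, 0.076]], [[0.109, -0.013, -0.001], [0, 0, 0.091]], [[0.128, -0.015, -0.001], [0, 0, 0.107]], [[0.147, -0.017, -0.001], [0, 0, 0.122]], [[0.165, -0.018, -0.001], [0, 0, 0.137]], [[0.184, -0.019, -0.001], [0, 0, 0.152]]]
```

Request:
servo_tool:
  commands:
    - [[0.014,0,0],[0,0,0.011]]
    - [[0.028,-0.002,0],[0,0,0.023]]
    - [[0.042,-0.004,0],[0,0,0.034]]
    - [[0.056,-0.006,0],[0,0,0.045]]
    - [[0.07,-0.008,0],[0,0,0.057]]
    - [[0.084,-0.01,0],[0,0,0.068]]
    - [[0.098,-0.012,0],[0,0,0.08]]
    - [[0.112,-0.013,0],[0,0,0.091]]
    - [[0.126,-0.015,0],[0,0,0.103]]
    - [[0.137,-0.016,0],[0,0,0.114]]

```text
time_s: 10.57
eef_pos: [511.8, 97.1, 229.0]
tool_rot: [[0.964, 0.267, -0.001], [0.267, -0.964, -0.0], [-0.001, -0.0, -1.0]]
wrist_force: [-5.3, 0.7, 3.1]
grip_width: 0.001
finger_force: 2.4
```

```bash
python3 - <<'E'
from plan import *
c="scene"; im,d=optics.capture(c); cv2.imwrite("pics/scene5.png",im)
p,y,s=now(); print(p,y,s["time_s"],s["wrist_force"],lever(1.5,23))
u=px("scene",[530,90,215])[0].astype(int)
cv2.imwrite("pics/v4.png",cv2.resize(im[u[1]-45:u[1]+45,u[0]-60:u[0]+60],(800,600),interpolation=cv2.INTER_CUBIC))
for a in (1.4,1.5,1.571): print(a,(px(c,np.r_[lever(a,0)[0],242])[0]-u+[60,45])*6.67)
E
```

```text
[512.22   97.208 228.972] 15.441707634674538 10.6167 [-0.856  0.151  0.253] (array([512.684,  97.211]), np.float64(15.456330730376518))
1.4 [435.358 263.317]
1.5 [430.298 286.132]
1.571 [424.884 302.153]
```

View pics/v4.png

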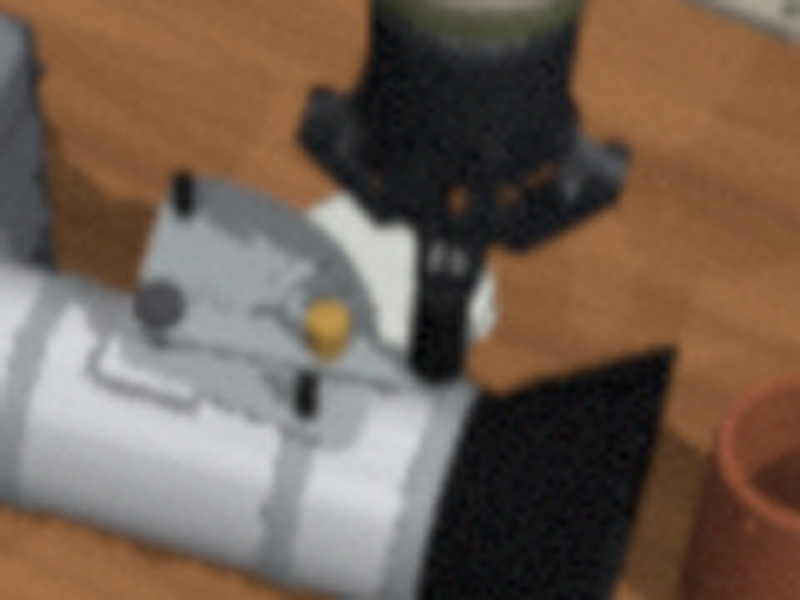

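The bar is still short of the stop peg at crop (305,395). I'll push on gently.

Request:
servo_tool:
  commands:
    - [[0.01,0,0],[0,0,0.006]]
    - [[0.015,0,0],[0,0,0.012]]
    - [[0.02,0,0],[0,0,0.018]]
    - [[0.025,-0.001,0],[0,0,0.024]]
    - [[0.03,-0.001,0],[0,0,0.03]]
    - [[0.035,-0.002,0],[0,0,0.034]]
    - [[0.04,-0.002,0],[0,0,0.038]]
    - [[0.04,-0.002,0],[0,0,0.038]]
    - [[0.04,-0.002,0],[0,0,0.038]]
    - [[0.04,-0.002,0],[0,0,0.038]]

```text
time_s: 11.45
eef_pos: [516.5, 98.2, 229.1]
tool_rot: [[0.974, 0.228, 0.0], [0.228, -0.974, -0.0], [0.0, 0.0, -1.0]]
wrist_force: [-0.3, 0.7, -0.1]
grip_width: 0.003
finger_force: 0.0
```

```bash
cat > chk.py <<'E'
from plan import *
import sys
k=sys.argv[1]; c="scene"; im,d=optics.capture(c)
p,y,s=now(); print(p,y,s["time_s"],s["wrist_force"],lever(1.54,23))
u=px("scene",[530,90,215])[0].astype(int)
cv2.imwrite(f"pics/{k}.png",cv2.resize(im[u[1]-45:u[1]+45,u[0]-60:u[0]+60],(800,600),interpolation=cv2.INTER_CUBIC))
v,w=np.mgrid[:400,:640]; W=world(c,np.c_[w.ravel(),v.ravel()],d.ravel())
B=W[(W[:,2]>204)&(W[:,2]<216)&(d.ravel()>0)]-np.r_[PV,0]
ex=B[:,:2]@XE; ey=B[:,:2]@YE; r=np.hypot(ex,ey); b=(r>58)&(r<82)
print("plunger",b.sum(),np.median(np.arctan2(ey[b],-ex[b])),np.c_[ex[b],ey[b]].mean(0))
E
python3 chk.py v5
```

```text
[516.422  98.209 229.062] 13.178701737196098 11.5 [-0.42  -0.203  0.037] (array([516.913,  99.24 ]), np.float64(13.164499549853224))
plunger 30 1.5984052673662539 [ 0.671 74.217]
```

View pics/v5.png

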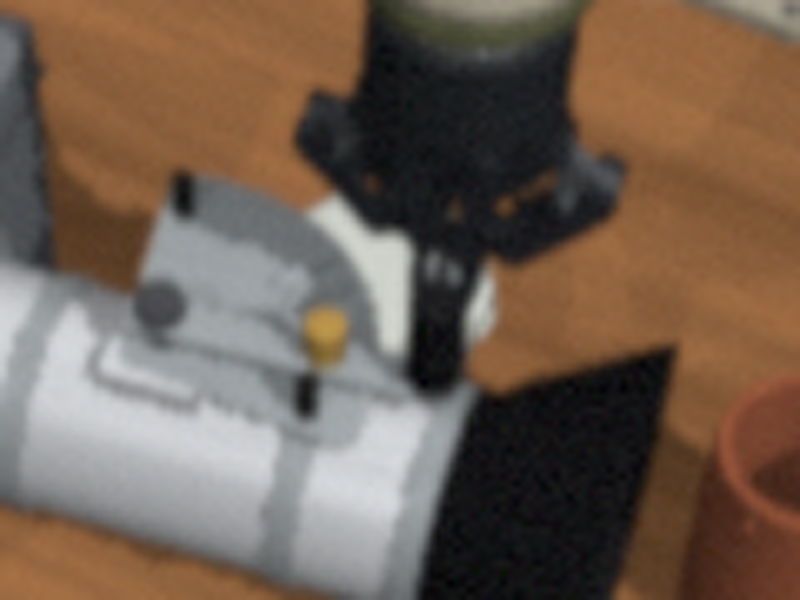

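Request:
servo_tool:
  commands:
    - [[0.005,0,0],[0,0,0.005]]
    - [[0.01,0,0],[0,0,0.01]]
    - [[0.015,0,0],[0,0,0.015]]
    - [[0.02,0,0],[0,0,0.02]]
    - [[0.025,0,0],[0,0,0.025]]
    - [[0.03,0,0],[0,0,0.03]]
    - [[0.035,0,0],[0,0,0.03]]
    - [[0.035,0,0],[0,0,0.03]]
    - [[0.035,0,0],[0,0,0.03]]
    - [[0.035,0,0],[0,0,0.03]]

```text
time_s: 12.33
eef_pos: [519.6, 99.2, 229.0]
tool_rot: [[0.98, 0.198, -0.0], [0.198, -0.98, -0.0], [-0.0, 0.0, -1.0]]
wrist_force: [-1.2, 0.7, 0.9]
grip_width: -0.003
finger_force: 0.8
```

```bash
python3 chk.py v6
```

```text
[519.628  99.155 228.941] 11.390682858130434 12.3833 [-1.905  0.615 -0.012] (array([516.913,  99.24 ]), np.float64(13.164499549853224))
plunger 33 1.6230305032038348 [ 2.888 74.056]
```

Request:
servo_tool:
  commands:
    - [[0.005,0,0],[0,0,0]]
    - [[0.01,0,0],[0,0,0]]
    - [[0.015,0,0],[0,0,0]]
    - [[0.02,0,0],[0,0,0]]
    - [[0.02,0,0],[0,0,0]]
    - [[0.02,0,0],[0,0,0]]
    - [[0.02,0,0],[0,0,0]]
    - [[0.02,0,0],[0,0,0]]
    - [[0.02,0,0],[0,0,0]]
    - [[0.02,0,0],[0,0,0]]

```text
time_s: 13.22
eef_pos: [521.5, 99.6, 228.9]
tool_rot: [[0.98, 0.197, -0.0], [0.197, -0.98, -0.0], [-0.0, -0.0, -1.0]]
wrist_force: [-5.7, 1.5, 0.1]
grip_width: -0.002
finger_force: 2.2
```

```bash
python3 chk.py v7
```

```text
[521.509  99.638 228.961] 11.392731305212966 13.2667 [-4.273  2.854  0.733] (array([516.913,  99.24 ]), np.float64(13.164499549853224))
plunger 34 1.613674442302964 [ 3.034 73.959]
```

View pics/v7.png

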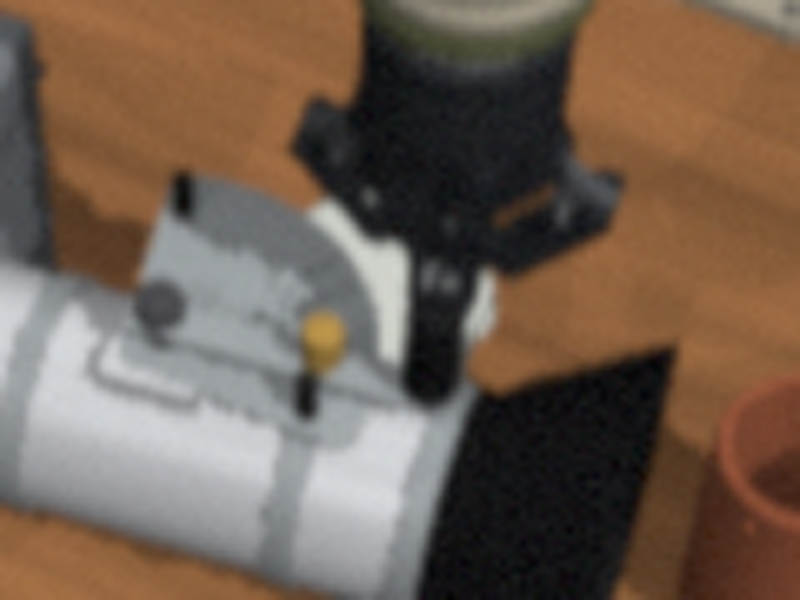

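About 5 N, rising at roughly 2 N/mm, with the bar against the peg at crop (305,385). That means it sits on the rubber stop. I'll back off, lift, and confirm from above.

Request:
servo_tool:
  commands:
    - [[-0.05,0,0],[0,0,0]]
    - [[-0.12,0,0],[0,0,0]]
    - [[-0.2,0,0],[0,0,0]]
    - [[-0.3,0,0],[0,0,0]]
    - [[-0.35,0,-0.1],[0,0,0]]
    - [[-0.38,0,-0.22],[0,0,0]]
    - [[-0.4,0,-0.36],[0,0,0]]
    - [[-0.4,0,-0.5],[0,0,0]]
    - [[-0.4,0,-0.64],[0,0,0]]
    - [[-0.4,0,-0.76],[0,0,0]]

```text
time_s: 14.1
eef_pos: [482.8, 91.6, 307.5]
tool_rot: [[0.98, 0.197, 0.003], [0.197, -0.98, -0.0], [0.002, 0.001, -1.0]]
wrist_force: [-0.6, 0.5, 0.6]
grip_width: 0.002
finger_force: 0.0
```

```bash
python3 chk.py v8; python3 - <<'E'
from plan import *
p,y,s=now(); print(np.array(s["joint_positions"]))
e=np.array([559.5,-238.5,305]); ty=-73.5; q,qy=p,y
for i in range(1,5):
    n=p+(e-p)*i/4; ny=y+(ty-y)*i/4; print(share(q,qy,n,ny)); q,qy=n,ny
E
```

```text
[483.519  91.877 309.397] 11.370654048297203 14.15 [1.064 0.26  1.497] (array([516.913,  99.24 ]), np.float64(13.164499549853224))
plunger 34 1.6194877157464977 [ 3.235 73.941]
[ 26.02    3.065 -43.128  95.955   2.204  81.541 -96.01 ]
[0.023 0.847 0.011 0.354]
[0.328 0.781 0.011 0.354]
[0.589 0.609 0.011 0.354]
[0.77  0.355 0.011 0.354]
```

View pics/v8.png

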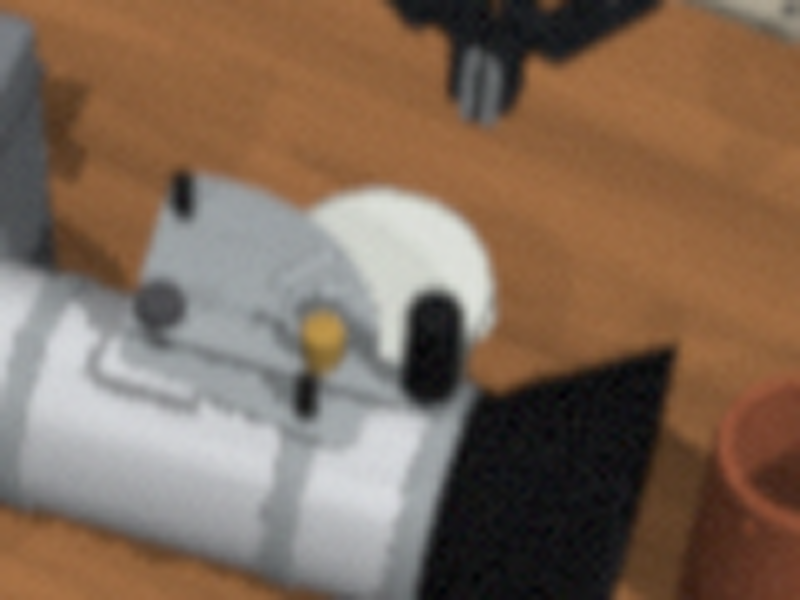

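The lever's row matches the stop angle, and the tub and beaker haven't moved. Joint 7 favours the other yaw (106.5°), so I'll replan the transfer that way.

```bash
python3 - <<'E'
from plan import *
p,y,s=now()
e=np.array([559.5,-238.5,305]); ty=106.5; q,qy=p,y
for i in range(1,5):
    n=p+(e-p)*i/4; ny=y+(ty-y)*i/4; f=share(q,qy,n,ny)
    print([[list(map(float,(f[:3]*k/10).round(3))),[0,0,round(float(f[3]*k/10),3)]] for k in range(1,11)]); q,qy=n,ny
E
```

```text
[[[0.002, 0.085, 0.001], [0, 0, -0.04]], [[0.005, 0.169, 0.002], [0, 0, -0.079]], [[0.007, 0.254, 0.003], [0, 0, -0.119]], [[0.009, 0.339, 0.004], [0, 0, -0.159]], [[0.012, 0.424, 0.005], [0, 0, -0.198]], [[0.014, 0.508, 0.007], [0, 0, -0.238]], [[0.016, 0.593, 0.008], [0, 0, -0.277]], [[0.019, 0.678, 0.009], [0, 0, -0.317]], [[0.021, 0.762, 0.01], [0, 0, -0.357]], [[0.023, 0.847, 0.011], [0, 0, -0.396]]]
[[[-0.032, 0.078, 0.001], [0, 0, -0.04]], [[-0.064, 0.157, 0.002], [0, 0, -0.079]], [[-0.096, 0.235, 0.003], [0, 0, -0.119]], [[-0.128, 0.314, 0.004], [0, 0, -0.159]], [[-0.16, 0.392, 0.005], [0, 0, -0.198]], [[-0.192, 0.471, 0.007], [0, 0, -0.238]], [[-0.224, 0.549, 0.008], [0, 0, -0.277]], [[-0.256, 0.628, 0.009], [0, 0, -0.317]], [[-0.288, 0.706, 0.01], [0, 0, -0.357]], [[-0.32, 0.785, 0.011], [0, 0, -0.396]]]
[[[-0.061, 0.059, 0.001], [0, 0, -0.04]], [[-0.122, 0.118, 0.002], [0, 0, -0.079]], [[-0.183, 0.177, 0.003], [0, 0, -0.119]], [[-0.244, 0.236, 0.004], [0, 0, -0.159]], [[-0.305, 0.294, 0.005], [0, 0, -0.198]], [[-0.366, 0.353, 0.007], [0, 0, -0.238]], [[-0.427, 0.412, 0.008], [0, 0, -0.277]], [[-0.488, 0.471, 0.009], [0, 0, -0.317]], [[-0.549, 0.53, 0.01], [0, 0, -0.357]], [[-0.609, 0.589, 0.011], [0, 0, -0.396]]]
[[[-0.08, 0.029, 0.001], [0, 0, -0.04]], [[-0.159, 0.059, 0.002], [0, 0, -0.079]], [[-0.239, 0.088, 0.003], [0, 0, -0.119]], [[-0.318, 0.117, 0.004], [0, 0, -0.159]], [[-0.398, 0.147, 0.005], [0, 0, -0.198]], [[-0.477, 0.176, 0.007], [0, 0, -0.238]], [[-0.557, 0.205, 0.008], [0, 0, -0.277]], [[-0.636, 0.234, 0.009], [0, 0, -0.317]], [[-0.716, 0.264, 0.01], [0, 0, -0.357]], [[-0.795, 0.293, 0.011], [0, 0, -0.396]]]
```

Request:
servo_tool:
  commands:
    - [[0.002,0.085,0],[0,0,-0.04]]
    - [[0.005,0.17,0],[0,0,-0.08]]
    - [[0.007,0.255,0],[0,0,-0.12]]
    - [[0.009,0.34,0],[0,0,-0.16]]
    - [[0.012,0.425,0],[0,0,-0.2]]
    - [[0.014,0.51,0],[0,0,-0.24]]
    - [[0.016,0.595,0],[0,0,-0.28]]
    - [[0.019,0.68,0],[0,0,-0.32]]
    - [[0.021,0.765,0],[0,0,-0.36]]
    - [[0.023,0.847,0],[0,0,-0.4]]

```text
time_s: 14.98
eef_pos: [501.6, 8.5, 305.3]
tool_rot: [[0.814, 0.581, 0.0], [0.581, -0.814, -0.0], [0.0, 0.0, -1.0]]
wrist_force: [0.2, 0.1, 0.0]
grip_width: -0.0
finger_force: 0.0
```

Request:
servo_tool:
  commands:
    - [[-0.032,0.078,0],[0,0,-0.04]]
    - [[-0.064,0.157,0],[0,0,-0.08]]
    - [[-0.096,0.235,0],[0,0,-0.12]]
    - [[-0.128,0.314,0],[0,0,-0.16]]
    - [[-0.16,0.392,0],[0,0,-0.2]]
    - [[-0.192,0.471,0],[0,0,-0.24]]
    - [[-0.224,0.549,0],[0,0,-0.28]]
    - [[-0.256,0.628,0],[0,0,-0.32]]
    - [[-0.288,0.706,0],[0,0,-0.36]]
    - [[-0.32,0.785,0],[0,0,-0.4]]

```text
time_s: 15.82
eef_pos: [520.9, -74.0, 305.3]
tool_rot: [[0.508, 0.862, 0.0], [0.862, -0.508, -0.0], [0.0, 0.0, -1.0]]
wrist_force: [0.1, -0.6, -0.1]
grip_width: -0.002
finger_force: 0.0
```

Request:
servo_tool:
  commands:
    - [[-0.061,0.059,0],[0,0,-0.04]]
    - [[-0.122,0.118,0],[0,0,-0.08]]
    - [[-0.183,0.177,0],[0,0,-0.12]]
    - [[-0.244,0.236,0],[0,0,-0.16]]
    - [[-0.305,0.294,0],[0,0,-0.2]]
    - [[-0.366,0.353,0],[0,0,-0.24]]
    - [[-0.427,0.412,0],[0,0,-0.28]]
    - [[-0.488,0.471,0],[0,0,-0.32]]
    - [[-0.549,0.53,0],[0,0,-0.36]]
    - [[-0.61,0.589,0],[0,0,-0.4]]

```text
time_s: 16.65
eef_pos: [540.5, -156.5, 305.3]
tool_rot: [[0.113, 0.994, 0.0], [0.994, -0.113, -0.0], [-0.0, 0.0, -1.0]]
wrist_force: [0.7, 0.8, 0.0]
grip_width: -0.0
finger_force: 0.0
```

```bash
python3 - <<'E'
from plan import *
c="top"; im,d=optics.capture(c); cv2.imwrite("pics/v9.png",cv2.resize(im[110:360,190:590],(800,500),interpolation=cv2.INTER_CUBIC))
for n in ("lever_grip","start_top","stop_top"):
    for r in look_for(c,n)[:1]: print(n,r["score"],atz(c,r["position"],{"l":242,"s":251}[n[0]] if n!="stop_top" else 268))
print("expect grip",lever(1.571,0))
v,w=np.mgrid[:400,:640]; W=world(c,np.c_[w.ravel(),v.ravel()],d.ravel())
k=(W[:,2]>228)&(W[:,2]<250)&(abs(W[:,0]-543)<40)&(abs(W[:,1]-105)<40); print("grip",k.sum(),W[k].mean(0) if k.any() else "")
p,y,s=now(); print(p,y,s["time_s"],np.array(s["joint_positions"]),share(p,y,[559.5,-238.5,305],106.5))
E
```

```text
lever_grip 0.58 [539.655  99.015 242.   ]
expect grip (array([542.792, 105.236]), np.float64(11.388330384947677))
grip 122 [542.983 105.553 241.541]
[ 540.396 -155.703  305.098] 83.29201113815172 16.85 [ 42.316  12.903 -36.296  86.772   7.639  82.828  -0.95 ] [-0.8    0.286  0.001 -0.387]
```

View pics/v9.png

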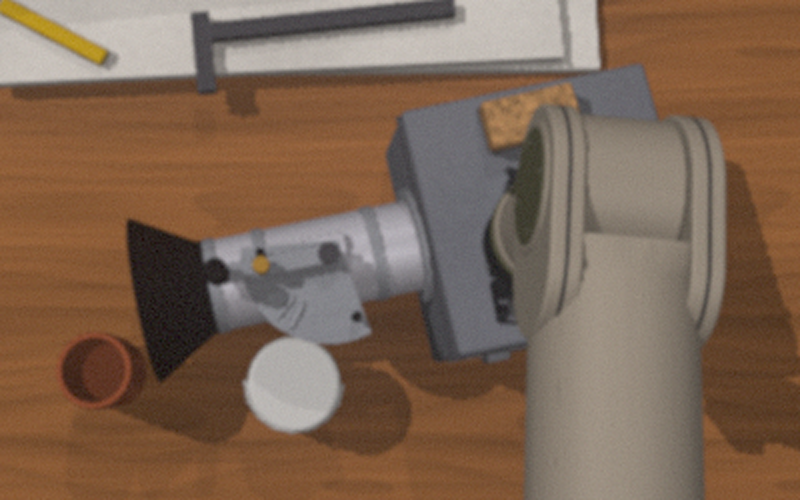

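The top view shows the lever along the duct, with its grip at crop (216,271). Depth puts the grip at (543.0,105.6) against (542.8,105.2) expected, so the damper is fully open. Next is the start button.

Request:
servo_tool:
  commands:
    - [[-0.08,0.029,0],[0,0,-0.04]]
    - [[-0.16,0.057,0],[0,0,-0.08]]
    - [[-0.24,0.086,0],[0,0,-0.12]]
    - [[-0.32,0.114,0],[0,0,-0.16]]
    - [[-0.4,0.143,0],[0,0,-0.2]]
    - [[-0.48,0.172,0],[0,0,-0.24]]
    - [[-0.56,0.2,0],[0,0,-0.28]]
    - [[-0.64,0.229,0],[0,0,-0.32]]
    - [[-0.72,0.257,0],[0,0,-0.36]]
    - [[-0.8,0.286,0],[0,0,-0.39]]

```text
time_s: 17.68
eef_pos: [559.8, -238.2, 305.3]
tool_rot: [[-0.29, 0.957, 0.0], [0.957, 0.29, 0.0], [-0.0, 0.0, -1.0]]
wrist_force: [-0.0, -0.2, 0.3]
grip_width: 0.002
finger_force: 0.0
```

Request:
servo_tool:
  commands:
    - [[0,0,0.04],[0,0,0]]
    - [[0,0,0.08],[0,0,0]]
    - [[0,0,0.12],[0,0,0]]
    - [[0,0,0.16],[0,0,0]]
    - [[0,0,0.2],[0,0,0]]
    - [[0,0,0.24],[0,0,0]]
    - [[0,0,0.27],[0,0,0]]
    - [[0,0,0.29],[0,0,0]]
    - [[0,0,0.3],[0,0,0]]
    - [[0,0,0.3],[0,0,0]]

```text
time_s: 18.52
eef_pos: [559.6, -238.7, 274.8]
tool_rot: [[-0.289, 0.957, -0.0], [0.957, 0.289, 0.0], [0.0, -0.0, -1.0]]
wrist_force: [0.1, -0.6, -0.6]
grip_width: -0.003
finger_force: 0.0
```

```bash
python3 - <<'E'
from plan import *
c="scene"; im,d=optics.capture(c)
p,y,s=now(); print(p,y,s["time_s"],s["wrist_force"])
u=px(c,[565,-260,255])[0].astype(int); print([(px(c,X)[0]-u+[60,45])*6.67 for X in ([559.2,-238.9,251],[577.2,-300.2,268],np.r_[p[:2],p[2]-17])])
cv2.imwrite("pics/v10.png",cv2.resize(im[u[1]-45:u[1]+45,u[0]-60:u[0]+60],(800,600),interpolation=cv2.INTER_CUBIC))
E
```

```text
[ 559.616 -238.749  275.055] 106.78002618152568 18.5667 [-0.513  1.238  0.796]
[array([454.896, 319.036]), array([304.128, 263.312]), array([451.585, 307.727])]
```

View pics/v10.png

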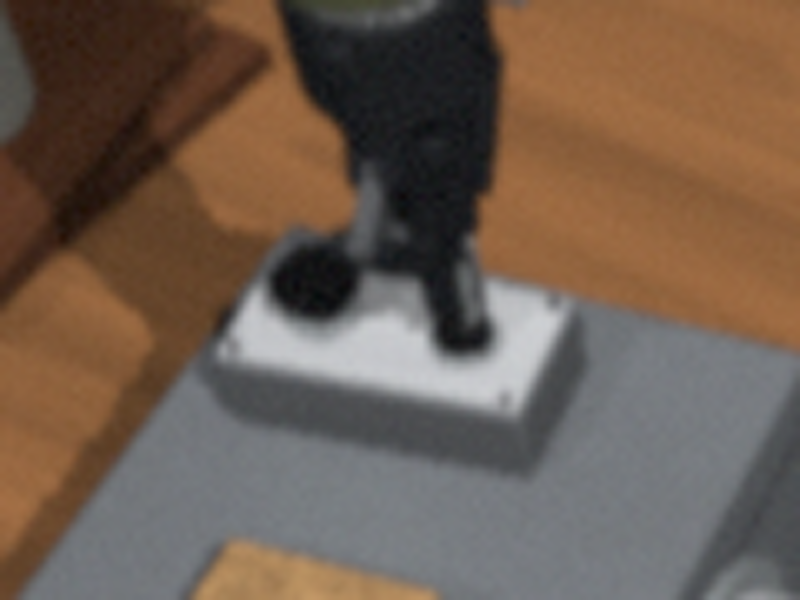

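The fingertips are over the start button at crop (463,330), well clear of the stop head at (315,280). I'll press.

Request:
servo_tool:
  commands:
    - [[0,0,0.02],[0,0,0]]
    - [[0,0,0.04],[0,0,0]]
    - [[0,0,0.06],[0,0,0]]
    - [[0,0,0.075],[0,0,0]]
    - [[0,0,0.085],[0,0,0]]
    - [[0,0,0.095],[0,0,0]]
    - [[0,0,0.105],[0,0,0]]
    - [[0,0,0.115],[0,0,0]]
    - [[0,0,0.12],[0,0,0]]
    - [[0,0,0.12],[0,0,0]]

```text
time_s: 19.4
eef_pos: [559.6, -238.7, 263.2]
tool_rot: [[-0.289, 0.957, 0.0], [0.957, 0.289, -0.0], [-0.0, 0.0, -1.0]]
wrist_force: [-2.6, 0.4, 4.4]
grip_width: -0.002
finger_force: 2.4
```

Request:
servo_tool:
  commands:
    - [[0,0,0.003],[0,0,0]]
    - [[0,0,0.006],[0,0,0]]
    - [[0,0,0.009],[0,0,0]]
    - [[0,0,0.012],[0,0,0]]
    - [[0,0,0.015],[0,0,0]]
    - [[0,0,0.015],[0,0,0]]
    - [[0,0,0.015],[0,0,0]]
    - [[0,0,0.015],[0,0,0]]
    - [[0,0,0.015],[0,0,0]]
    - [[0,0,0.015],[0,0,0]]

```text
time_s: 20.23
eef_pos: [559.7, -238.8, 263.0]
tool_rot: [[-0.289, 0.957, 0.001], [0.957, 0.289, -0.001], [-0.001, 0.001, -1.0]]
wrist_force: [-5.8, 1.5, 12.8]
grip_width: 0.001
finger_force: 6.6
```

Bottomed out: 12.8 N with no further travel. I'll lift straight up and clear.

Request:
servo_tool:
  commands:
    - [[0,0,-0.04],[0,0,0]]
    - [[0,0,-0.08],[0,0,0]]
    - [[0,0,-0.14],[0,0,0]]
    - [[0,0,-0.22],[0,0,0]]
    - [[0,0,-0.32],[0,0,0]]
    - [[0,0,-0.42],[0,0,0]]
    - [[0,0,-0.52],[0,0,0]]
    - [[0,0,-0.6],[0,0,0]]
    - [[0,0,-0.65],[0,0,0]]
    - [[0,0,-0.65],[0,0,0]]

```text
time_s: 21.07
eef_pos: [560.0, -238.8, 328.0]
tool_rot: [[-0.289, 0.957, 0.002], [0.957, 0.289, -0.001], [-0.001, 0.001, -1.0]]
wrist_force: [0.3, -0.3, 0.7]
grip_width: -0.002
finger_force: 0.0
```

Request:
servo_tool:
  commands:
    - [[0,0,-0.05],[0,0,0]]
    - [[0,0,-0.1],[0,0,0]]
    - [[0,0,-0.15],[0,0,0]]
    - [[0,0,-0.2],[0,0,0]]
    - [[0,0,-0.2],[0,0,0]]
    - [[0,0,-0.2],[0,0,0]]
    - [[0,0,-0.2],[0,0,0]]
    - [[0,0,-0.2],[0,0,0]]
    - [[0,0,-0.2],[0,0,0]]
    - [[0,0,-0.2],[0,0,0]]

```text
time_s: 21.9
eef_pos: [559.5, -238.7, 346.3]
tool_rot: [[-0.289, 0.957, -0.0], [0.957, 0.289, 0.0], [0.0, -0.0, -1.0]]
wrist_force: [-0.7, -0.4, 0.1]
grip_width: 0.002
finger_force: 0.0
```

```bash
python3 - <<'E'
from plan import *
W={}
for c in ("scene","top"):
    im,d=optics.capture(c); v,w=np.mgrid[:400,:640]; W[c]=world(c,np.c_[w.ravel(),v.ravel()],d.ravel())
def m(c,x,y,r,lo,hi):
    w=W[c]; k=(np.hypot(w[:,0]-x,w[:,1]-y)<r)&(w[:,2]>lo)&(w[:,2]<hi); return k.sum(),np.median(w[k],0) if k.any() else None
print("start",m("scene",559.3,-238.6,9,236,262),"stop",m("scene",577,-300,14,250,280))
print("grip",m("top",543,105,30,228,250),"tub",m("top",434.4,29,55,92,104))
p,y,s=now(); print(p,s["time_s"],s["wrist_force"])
E
```

```text
start (np.int64(22), array([ 558.4  , -237.877,  250.472])) stop (np.int64(57), array([ 578.865, -298.755,  266.666]))
grip (np.int64(121), array([542.59 , 105.169, 242.355])) tub (np.int64(1693), array([434.484,  28.008,  98.661]))
[ 559.557 -238.733  346.416] 22.0 [-0.581 -0.484  0.43 ]
```

The start button has sprung back to 250.5 mm, the stop button is untouched, and the lever is still at its stop.

```bash
python3 -c "
from cell import arm
print(arm.hand_in())"
```

```text
the job is handed in; nothing more can be done
None
```

The damper lever rests at its fully-open stop, then the start button was pressed to the bottom and sprang back; the stop button wasn't pressed, the beaker, tub and sanding block weren't touched, and the job was handed in at about 22 s.

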